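Present the seed pan to the plug tray

TASK

Draw the carriage of the seed dispenser out by its knob until you feel it come up against its stop, with the seed pan riding on it. Then lift the pan straight up by its wooden handle, clear of the carriage by about 8 cm, and give it a quarter turn so that its spout points squarely at the middle of the black plug tray (which may be on the left or on the right), keeping the pan level and the loose clay ball in the middle of it all the while. Finish holding the pan still like that, in the air above the drawn-out carriage, and leave the other things on the bench alone.

Things in the scene. Friction and masses are not known exactly. Their poses are not given: they have to be found in the camera images.
- dispenser: Bench seed dispenser, fixed. Origin on the bench, midway between the rails; the carriage's middle starts at x = +130 mm. x runs along the two rails, away from the robot (machine yaw within 17 deg), z up. A column 285 mm tall stands at x +235, y +125 mm; a thin feed tube reaches from it to its mouth at x +145, y 0, 180 mm above the bench. The carriage is drawn out towards -x.
- carriage (a joint): How far the carriage is drawn out along the dispenser's -x, in m; it starts at 0, right in. A hard stop ends the travel somewhere between 0.10 and 0.15: feel for it. The carriage slides with about 1.5 N of friction and stays where it is left.
- knob (a point): Upright steel pin knob on the carriage, 20 mm diameter, from 29 to 75 mm above the bench; this point is on its axis at 55 mm. It stands 100 mm from the carriage centre, towards the dispenser's -x, and moves with it. Pinch it from above, across the slide. The carriage plate is 120 mm square, its top 30 mm above the bench, with 6 mm lips.
- carriage_mid (a point): Centre of the top of the carriage plate, 30 mm above the bench; moves with the carriage.
- pan: Round dished steel pan, loose, about 0.13-0.22 kg, 108 mm across, rim 22 mm high, spout at +x, bail handle standing across its y axis. Origin: centre of its underside, z up. It stands in the middle of the carriage, spout towards the dispenser's +x (within 10 deg). Its inside is a shallow cone (slope 1 in 5) leading the ball to the middle, where the floor is 6 mm above the origin.
- pan_grip (a point): Centre of the handle's wooden grip, straight above the pan's centre, 115 mm above its underside. The grip is a bar 50 mm long along the pan's y, 16 mm thick along the pan's x (close the fingers along the pan's x), 18 mm high. Thin wires run down from it to the rim at y = +-55 mm.
- pan_spout (a point): Tip of the pan's spout, 82 mm from the pan's axis along its +x.
- seedball_center (a point): Centre of the loose clay seed ball, 28 mm diameter, 20 g; it rests in the middle of the pan and rolls freely.
- plug_tray: Empty black plastic plug tray with 6 cells, 210 x 146 mm, 55 mm high, fixed to the bench; origin under its middle. It stands 230 to 270 mm to the left or the right of the dispenser's origin, level with it along the rails (within 15 mm), and its long side (x) is along the dispenser's x.
- pot_box: Wooden box with two clay pots in it, 190 x 130 mm, 82 mm high over the pots, fixed, on the other side from the plug tray; origin under its middle. Not part of the job.
- clay_pot: Empty clay pot, 84 mm across, 80 mm high, loose, on the bench in front, to the left of the knob; leave alone. Origin at the centre of its underside.
- water_bottle: Small bottle, 52 mm across, 100 mm high, loose, beside the feed tube, right of the rails; leave alone. Origin at the centre of its underside.
- dibber: Wooden T-handled dibber lying on the bench in front, to the right of the knob, 155 mm long, 20 mm high, loose; leave alone. Origin under its shaft's middle.

How it is judged:
On the way, in this order (a step that is already met when the one before it is completed fails the run):
1. the carriage is drawn out against its stop with the pan standing on it (value of joint carriage above 0.125 m and contact force between pan and dispenser above 0.5 N), for 0.2 s.
2. the pan is lifted clear of the carriage (value of joint carriage above 0.125 m and height (world z) of pan above 0.075 m and contact force between pan and dispenser below 0.05 N), for 0.2 s.
At the end, for the whole second after the job is handed in: Only the fingers hold the pan, still, 50-170 mm above the carriage, within 50 mm of the carriage middle, level within 7 deg, square to the rails within 15 deg, the plug tray middle within 45 mm of the spout line; ball still, within 14 mm of the middle; carriage within 5 mm of its stop (value of joint carriage above 0.125 m and height (world z) of pan between 0.08 and 0.2 m and angle between pan's own z axis and vertical below 0.12 rad and horizontal distance between pan and carriage_mid below 0.05 m and angle between the x axis of pan and the y axis of dispenser, either way round below 0.26 rad and x of plug_tray in the frame of pan above 0.12 m and y of plug_tray in the frame of pan between -0.045 and 0.045 m and horizontal distance between seedball_center and pan below 0.014 m and distance between seedball_center and pan below 0.03 m and contact force between the fingers and pan above 1 N and contact force between pan and dispenser below 0.05 N and linear speed of pan below 0.03 m/s and linear speed of seedball below 0.06 m/s); the arm keeps its last pose, push and grip.
It fails at once if the ball rolled away from the middle of the pan (over 25 mm) (distance between seedball_center and pan above 0.0355 m).
It fails at once if the pan tipped by over 14 degrees (angle between pan's own z axis and vertical above 0.25 rad).
It fails at once if the clay_pot was disturbed (over 20 mm) (distance of clay_pot from where it was at the start of the episode above 0.02 m).
It fails at once if the water_bottle was disturbed (over 20 mm) (distance of water_bottle from where it was at the start of the episode above 0.02 m).
It fails at once if the dibber was disturbed (over 20 mm) (distance of dibber from where it was at the start of the episode above 0.02 m).
It also fails if it takes over 64 s, if anything falls off the work surface, if the arm or the gripper's body presses on something with over 40 N, if the wrist force passes 120 N, or if a joint passes its speed limit or range.

ROBOT

A 6-joint arm with a two-finger parallel gripper is mounted at the origin on the work surface. World frame = base frame: x ahead of the robot, y to its left, z up, the work surface at z = 0. Lengths are in m, angles in rad, forces in N, time in s.
With the tool pointing down it reaches from about 0.275 to 0.875 m from the base axis. Payload 12.5 kg.
Tool frame: the origin (TCP) lies on the centre line of the jaws, within the pads' length; the fingertips stand env.finger_overhang ahead of it and the grasp point (between the pads) lies 6 mm ahead of it (env.finger_overhang is the distance from the TCP to the fingertips, in m); z points along the fingers, y is the line along which they close (so a half turn about z gives the same grasp; the last joint's range is limited). The gripper opens to 85 mm and grips with 20 to 120 N. Pads are 22 mm wide; open, the fingers measure 114 mm over their backs; the gripper's body (76 mm by 85 mm) begins 54 mm behind the grasp point. The pads swing forward as they close: fully open they stand 13 mm farther back than shut.
Start: joints at [-1.371, 0.351, 1.652, -0, 1.139, -0.085], TCP at [0.155, -0.528, 0.256] pointing down, gripper open.
Joint ranges: [-2.75, 2.75], [-0.79, 2.1], [0.01, 2.65], [-1.57, 4.71], [0.07, 3.14], [-2.87, 2.87]. Speed limits (rad/s): [2.22, 2.22, 2.79, 3.14, 3.14, 3.14].

INTERFACE

Orientations are given as a unit quaternion [w, x, y, z].
In Python, from station import env, read_camera, order gives the robot as it stands. Calls block until the motion is done:
- env.reach(position, orientation): joint-space move of the TCP to a pose.
- env.move_straight(position, max_speed=0.15, frame=None, guard=None): straight line of the TCP; frame=None keeps the orientation; max_speed is the mean speed in m/s. With guard (N) it stops when the force on the tool has changed by that much, and returns True; else False.
- env.move_joints(angles): joint-space move.
- env.command_gripper(opening, squeeze=None): finger opening in m; squeeze is the grip in N (None keeps the last); returns when the fingers have stopped.
- env.wait(seconds).
- env.ik(position, orientation): joint angles nearest the present ones, or None.
- read_camera(name): name is "side" or "top"; returns a dict with "image" (420x560x3 uint8, blue, green, red), "range_z" (420x560 float32, m along the optical axis (not along the pixel's ray), 0 where there is no reading), "fx", "fy", "cx", "cy" (pixels), "k1" (the pictures are not rectified: a ray, as slopes to the right and down, at radius r is drawn at 1 + k1 r^2 times it, then the intrinsics apply), "pose" (4x4, takes a point from camera to world coordinates). Camera axes: x right, y up, looking along -z (the intrinsics and any distortion apply to the point x, -y, -z); pixel columns grow to the right and rows downward; lengths in m; the calibration is good to about 2 mm. A picture is of the moment at which its call begins.
A pose or a line that the arm cannot do raises env.IKError and nothing moves.
- order.hand_in(): hands the job in; it is judged then, once.
Readings, each from a call of its own:
- env.get_time(): time.
- env.get_joints(): joint angles.
- env.get_joint_velocities(): joint speeds.
- env.get_joint_efforts(): joint torques, N m.
- env.get_tcp_pos(): TCP position.
- env.get_orientation(): TCP orientation.
- env.get_ft_force(): force on the tool from outside, world axes, zero at the start.
- env.get_wrist_torque(): the same for the moment, N m.
- env.get_finger_gap(): finger opening in m.
- env.get_grip_force(): force on a finger pad.
Only numpy, scipy, OpenCV 4.12 (cv2) and the standard library are available. Lean on these libraries where they do the work, as an engineer would, in place of code of your own. Each camera call takes 0.05 s, during which the arm holds its last target. There are 200 camera calls.

## Working session

There is one attempt and no reset: what is moved stays moved. The work goes in short steps, each a Python script; the robot and the scene stay as the last script left them, time stands still between calls to the robot, and variables do not carry over. Pictures are saved under pics/ and viewed, at most 10 in all, crops included, and the job is handed in when it is done.

```bash
ls; mkdir -p pics
cat > h.py <<'E'
import numpy as np, cv2
from station import env, read_camera, order
def cloud(c):
    h,w=c["range_z"].shape
    u,v=np.meshgrid(np.arange(w),np.arange(h))
    K=np.array([[c["fx"],0,c["cx"]],[0,c["fy"],c["cy"]],[0,0,1.]])
    p=cv2.undistortPoints(np.stack([u,v],-1).reshape(-1,1,2).astype(np.float64),K,np.array([c["k1"],0,0,0.])).reshape(h,w,2)
    z=c["range_z"].astype(float)
    P=np.stack([p[...,0]*z,-p[...,1]*z,-z],-1)
    T=np.array(c["pose"]); W=P@T[:3,:3].T+T[:3,3]
    W[z==0]=np.nan
    return W
E
python3 - <<'E'
from h import *
for n in ("top","side"):
    c=read_camera(n); cv2.imwrite(f"pics/{n}0.png",c["image"]); np.savez(f"{n}0.npz",**c)
    print(n,np.round(c["pose"],3).tolist(),c["fx"],c["k1"])
print(env.finger_overhang, env.get_orientation(), env.get_time())
E
```

```text
pics
top [[-0.023, 0.987, -0.158, 0.447], [-1.0, -0.025, -0.013, -0.031], [-0.017, 0.158, 0.987, 0.905], [0.0, 0.0, 0.0, 1.0]] 379.4211685890554 -0.07529312723915325
side [[-0.915, 0.258, -0.309, 0.101], [-0.402, -0.56, 0.724, 1.038], [0.014, 0.787, 0.616, 1.018], [0.0, 0.0, 0.0, 1.0]] 529.9047619875369 -0.03883125095686148
0.025 [-5.06207459e-04  9.89876985e-01  1.41927084e-01 -3.77034137e-05] 0.1
```

View pics/top0.png

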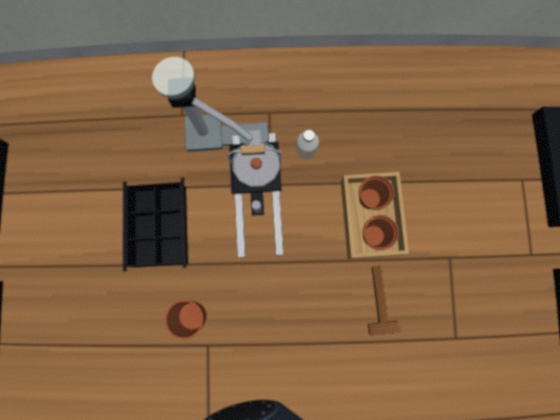

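View pics/side0.png

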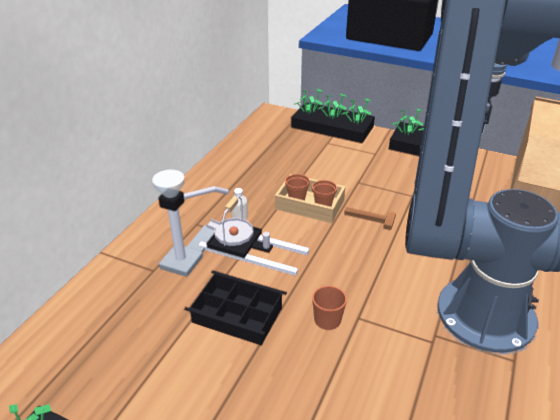

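The top view shows the plug tray on the left at (155,225), the knob at (257,205), the ball at (256,163), the grip at (253,149) and the rails at columns 240 and 277. The side view agrees.

```bash
cat > m.py <<'E'
from h import *
c=dict(np.load("top0.npz"));W=cloud(c);I=c["image"].astype(int)
hsv=cv2.cvtColor(c["image"],cv2.COLOR_BGR2HSV)
def box(u0,u1,v0,v1):
    m=np.zeros(W.shape[:2],bool);m[v0:v1,u0:u1]=1;return m
wh=(hsv[...,1]<50)&(hsv[...,2]>170)
dirs=[]; mids=[]
for b in (box(230,248,196,260),box(268,286,196,260)):
    P=W[wh&b]; P=P[~np.isnan(P).any(1)]
    q=cv2.fitLine(P[:,:2].astype(np.float32),cv2.DIST_HUBER,0,.001,.001).ravel()
    d=q[:2]*np.sign(q[0]); dirs.append(np.arctan2(d[1],d[0])); mids.append(P.mean(0)); print("rail",P.mean(0).round(4),np.degrees(dirs[-1]),np.ptp(P[:,2]),len(P))
def rep(n,m):
    P=W[m];P=P[~np.isnan(P).any(1)]; print(n,len(P),np.median(P,0).round(4),P.min(0).round(4),P.max(0).round(4)); return P
rep("knob",box(248,266,195,216)&(W[...,2]>.06))
rep("ball",box(246,268,154,172)&(hsv[...,1]>120)&(W[...,2]<.1))
g=rep("grip",box(235,270,140,157)&(hsv[...,1]>90)&(W[...,2]>.12))
print("gripline",cv2.fitLine(g[:,:2].astype(np.float32),cv2.DIST_L2,0,.001,.001).ravel())
t=box(115,195,172,276)&(W[...,2]>.04)
P=rep("tray",t); r=cv2.minAreaRect(P[:,:2].astype(np.float32)); print(r)
for n,b in (("pot",box(160,212,296,342)),("bottle",box(295,322,125,160)),("dib",box(365,402,262,338))): rep(n,b&(W[...,2]>.01))
c=dict(np.load("side0.npz"));W=cloud(c);hsv=cv2.cvtColor(c["image"],cv2.COLOR_BGR2HSV)
g=rep("sgrip",box(222,242,192,216)&(hsv[...,1]>70)&(W[...,2]>.12))
print("gripline",cv2.fitLine(g[:,:2].astype(np.float32),cv2.DIST_L2,0,.001,.001).ravel())
rep("sknob",box(258,275,230,250)&(W[...,2]>.05))
rep("sball",box(225,243,222,240)&(hsv[...,1]>120)&(W[...,2]<.1))
E
python3 m.py; python3 -c "
import cv2
a=cv2.imread('pics/side0.png')[180:270,180:320];cv2.imwrite('pics/c.png',cv2.resize(a,None,fx=5,fy=5,interpolation=2))"
```

```text
rail [0.5721 0.0704 0.0157] 2.4549208 0.01041557585738262 373
rail [ 0.5725 -0.0197  0.0156] 2.1665356 0.02186734932086354 365
knob 69 [0.6079 0.026  0.0742] [0.599  0.0173 0.06  ] [0.6181 0.0352 0.078 ]
ball 67 [0.7096 0.0256 0.0615] [0.7011 0.0163 0.0571] [0.7201 0.035  0.0663]
grip 162 [0.7113 0.0274 0.1535] [0.7033 0.0044 0.1489] [0.7194 0.0502 0.1574]
gripline [ 8.9331059e-04 -9.9999958e-01  7.1130395e-01  2.7081490e-02]
tray 1730 [0.5768 0.2704 0.0536] [0.4684 0.1863 0.04  ] [0.6817 0.3418 0.0604]
((0.5761802196502686, 0.2649076282978058), (0.2103455662727356, 0.14938582479953766), 2.309566020965576)
pot 799 [0.3578 0.203  0.0589] [0.3236 0.1432 0.0101] [0.4039 0.226  0.0828]
bottle 511 [ 0.7495 -0.0925  0.0678] [ 0.7334 -0.1205  0.0107] [ 0.7848 -0.0692  0.1031]
dib 881 [ 0.3588 -0.2517  0.0195] [ 0.3142 -0.2927  0.01  ] [ 0.4687 -0.2221  0.024 ]
sgrip 100 [0.7085 0.0352 0.1521] [0.7025 0.0054 0.1349] [0.7226 0.059  0.1832]
gripline [ 0.05379304 -0.9985521   0.7097147   0.03529382]
sknob 71 [0.6061 0.0359 0.067 ] [0.5975 0.0212 0.0523] [0.6198 0.043  0.0787]
sball 47 [0.7076 0.0356 0.0577] [0.7    0.0259 0.0473] [0.7192 0.0453 0.0656]
```

View pics/c.png

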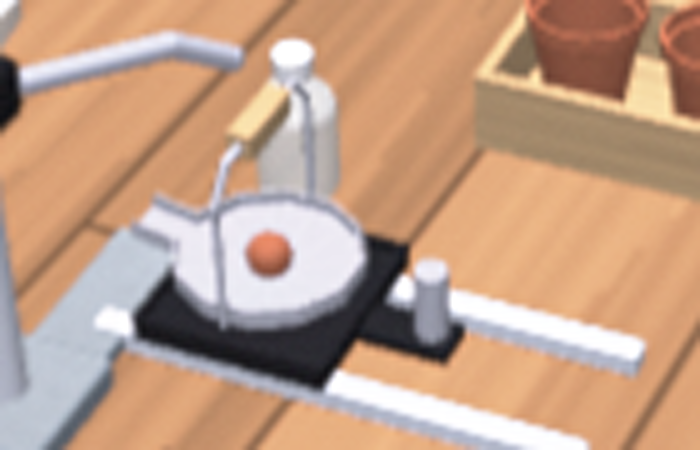

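```bash
cat >> h.py <<'E'
from scipy.spatial.transform import Rotation as R
YAW=np.radians(2.3)
def down(a):  # tool z down, closing axis y at world angle a
    y=np.array([np.cos(a),np.sin(a),0]); z=np.array([0,0,-1.]); 
    q=R.from_matrix(np.stack([np.cross(y,z),y,z],1)).as_quat(); return q[[3,0,1,2]]
def st(): print("t",env.get_time(),"tcp",np.round(env.get_tcp_pos(),4),"F",np.round(env.get_ft_force(),2),"gap",env.get_finger_gap(),"grip",env.get_grip_force(),"j",np.round(env.get_joints(),2))
E
python3 - <<'E'
from h import *
q=down(np.pi/2+YAW)
env.command_gripper(0.05)
env.reach([.608,.0264,.21],q); st()
env.move_straight([.608,.0264,.064],max_speed=.1,guard=15); st()
env.command_gripper(0,squeeze=40); st()
E
```

```text
t 3.0833 tcp [0.608  0.0256 0.2101] F [-0.5   0.59 -0.47] gap 0.050102201066504065 grip 0.0 j [-0.03  0.5   1.54 -0.    1.1  -1.64]
t 4.6917 tcp [0.6083 0.0264 0.0646] F [ 0.02  0.6  -0.26] gap 0.05012585775238916 grip 0.0 j [-0.03  0.7   1.62  0.    0.82 -1.64]
t 5.0667 tcp [0.6081 0.0273 0.0645] F [-1.29  6.53  4.23] gap 0.018728596320787137 grip 39.05925214290619 j [-0.03  0.7   1.62  0.    0.82 -1.64]
```

Knob is held (gap 19 mm). Draw it out, feeling for the stop.

Run:
```python
from h import *
p0=np.array(env.get_tcp_pos()); q=env.get_orientation()
d=-np.array([np.cos(YAW),np.sin(YAW),0])
print(env.move_straight(p0+.115*d,max_speed=.04,guard=10)); st()
p=np.array(env.get_tcp_pos()); 
print(env.move_straight(p0+.165*d,max_speed=.02,guard=6)); st()
print("drawn",(np.array(env.get_tcp_pos())-p0)@d)
c=read_camera("top"); np.savez("top1.npz",**c); cv2.imwrite("pics/top1.png",c["image"])
```

```text
False
t 8.0917 tcp [0.4932 0.0227 0.0645] F [-0.28  4.88 -0.32] gap 0.018912324028805126 grip 39.03703987598419 j [-0.05  0.55  1.93  0.    0.66 -1.66]
True
t 9.1833 tcp [0.4781 0.0221 0.0645] F [1.31 1.22 0.49] gap 0.018862971265531946 grip 40.63988506793976 j [-0.05  0.53  1.97  0.    0.64 -1.66]
drawn 0.1300876856465103
```

View pics/top1.png

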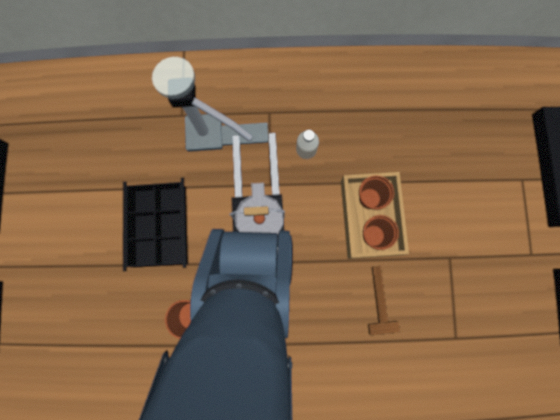

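The carriage moved about 130 mm with the pan still on it (pan at (258,215), ball centred). I'll pull again to confirm that this is the stop.

Run:
```python
from h import *
p=np.array(env.get_tcp_pos()); d=-np.array([np.cos(YAW),np.sin(YAW),0])
print(env.move_straight(p+.02*d,max_speed=.015,guard=12)); st()
print((np.array(env.get_tcp_pos())-p)@d)
env.wait(.3); st()
```

```text
True
t 9.6083 tcp [0.4781 0.0222 0.0645] F [0.79 0.32 2.57] gap 0.018848091538131412 grip 40.70472300052643 j [-0.05  0.53  1.97  0.    0.64 -1.66]
4.2593450345780805e-05
t 9.9083 tcp [0.4782 0.0222 0.0645] F [ 0.38 -1.75  3.55] gap 0.018919916098118283 grip 40.80093741416931 j [-0.05  0.53  1.97  0.    0.64 -1.66]
```

Run:
```python
from h import *
env.command_gripper(.05); env.wait(.2)
p=np.array(env.get_tcp_pos()); p[2]=.25
env.move_straight(p,max_speed=.1)
env.reach([.40,.02,.27],down(0)); st()
def meas(c,tag):
    W=cloud(c);hsv=cv2.cvtColor(c["image"],cv2.COLOR_BGR2HSV)
    for n,zl,zh in (("grip",.12,.17),("ball",.04,.09)):
        m=(W[...,2]>zl)&(W[...,2]<zh)&(hsv[...,1]>100)&(abs(W[...,0]-.58)<.06)&(abs(W[...,1]-.024)<.045)
        P=W[m]
        if len(P)<10: print(tag,n,len(P));continue
        r=cv2.minAreaRect(P[:,:2].astype(np.float32))
        print(tag,n,len(P),np.median(P,0).round(4),P.min(0).round(4),P.max(0).round(4),r)
c=read_camera("top"); meas(c,"top"); cv2.imwrite("pics/top2.png",c["image"])
s=read_camera("side"); meas(s,"side"); cv2.imwrite("pics/side2.png",s["image"])
meas(dict(np.load("top1.npz")),"top1")
```

```text
t 13.9333 tcp [0.4001 0.02   0.2699] F [ 0.38  0.5  -0.41] gap 0.04990263279291586 grip 0.0 j [-0.07  0.05  1.99 -0.    1.1  -0.07]
top grip 161 [0.5811 0.0207 0.1535] [ 0.574  -0.0015  0.1388] [0.5889 0.0433 0.1576] ((0.581221342086792, 0.020856795832514763), (0.014374968595802784, 0.04476869851350784), 1.5999305248260498)
top ball 61 [0.5794 0.0206 0.0619] [0.572  0.0115 0.0582] [0.5865 0.0319 0.0655] ((0.5791856050491333, 0.02185574732720852), (0.020460600033402443, 0.01419125683605671), 88.69844055175781)
side grip 11 [0.5754 0.0324 0.1377] [0.5737 0.0068 0.1355] [0.5893 0.049  0.1522] ((0.5760334134101868, 0.028937093913555145), (0.04224018752574921, 0.013567663729190826), 71.1529312133789)
side ball 55 [0.579  0.0302 0.0579] [0.569  0.0183 0.0467] [0.5893 0.0419 0.0661] ((0.5788899660110474, 0.029592711478471756), (0.01946133002638817, 0.02210683561861515), 24.83438491821289)
top1 grip 165 [0.5811 0.0206 0.1537] [ 0.5741 -0.0015  0.1409] [0.5891 0.0431 0.157 ] ((0.5814117789268494, 0.020725274458527565), (0.014418181031942368, 0.04469427466392517), 1.7574537992477417)
top1 ball 62 [0.5795 0.0207 0.0615] [0.5723 0.0115 0.0557] [0.5863 0.032  0.0665] ((0.5792806148529053, 0.02181066945195198), (0.020491808652877808, 0.013936839997768402), 89.13023376464844)
```

View pics/top2.png

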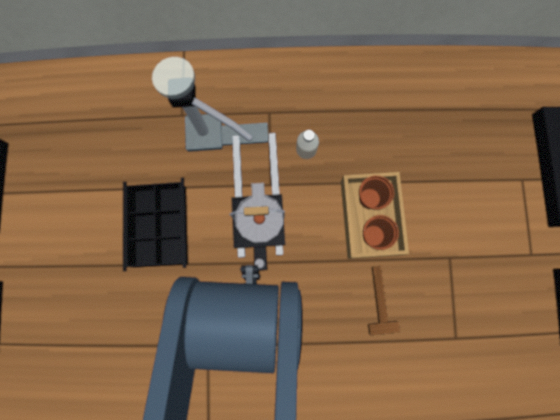

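View pics/side2.png

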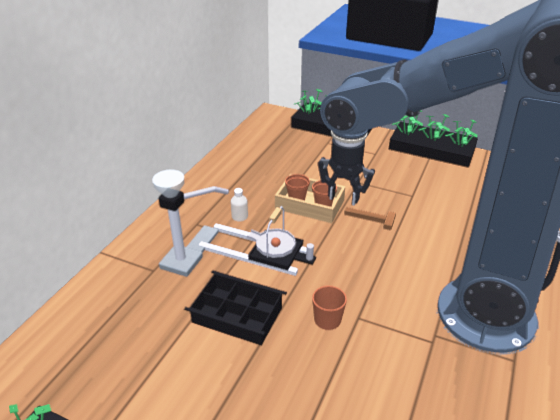

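The grip is at (256,211) in the top view, giving (0.581, 0.021, 0.145) m, nearly square to the rails. The ball is centred and the approach is clear in the side view. Next I grasp and lift.

Run:
```python
from h import *
q=down(np.radians(1.7)); x,y=.581,.0213
env.reach([x,y,.25],q)
env.move_straight([x,y,.151],max_speed=.06,guard=8); st()
env.command_gripper(0,squeeze=50); env.wait(.3); st()
```

```text
t 16.5917 tcp [0.5811 0.0213 0.1513] F [0.6  0.14 0.22] gap 0.05020367913106667 grip 0.0 j [-0.04  0.53  1.66 -0.    0.95 -0.07]
t 17.2917 tcp [0.581  0.0213 0.151 ] F [-0.26 -0.38 -0.46] gap 0.015199047703948419 grip 50.84931492805481 j [-0.04  0.53  1.66  0.    0.95 -0.07]
```

Run:
```python
from h import *
p=np.array(env.get_tcp_pos()); q0=env.get_orientation()
env.move_straight(p+[0,0,.07],max_speed=.03); env.wait(.6); st()
n=3
for k in range(1,n+1):
    env.move_straight(p+[0,0,.07+.004*k],max_speed=.003,frame=down(np.radians(1.7+89.8*k/n)))
env.wait(1); st()
np.savez("s3.npz",**read_camera("side"))
c=read_camera("top"); np.savez("top3.npz",**c)
s=dict(np.load("s3.npz"))
a=s["image"][160:330,170:370]; b=c["image"][130:300,100:300]
cv2.imwrite("pics/f.png",cv2.resize(np.hstack([b,a]),None,fx=2,fy=2,interpolation=cv2.INTER_CUBIC))
```

```text
t 20.375 tcp [0.581  0.0213 0.221 ] F [ 0.14 -0.46 -2.65] gap 0.014879843173663348 grip 50.587581396102905 j [-0.04  0.44  1.6  -0.    1.09 -0.07]
t 25.825 tcp [0.581  0.0213 0.233 ] F [ 0.97  0.26 -1.57] gap 0.01555994885056089 grip 50.595940947532654 j [-0.04  0.43  1.59  0.    1.12 -1.64]
```

View pics/f.png

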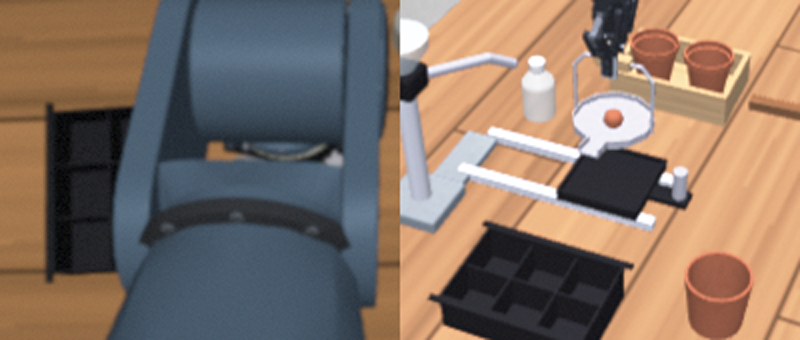

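In the side view the pan hangs level at (613,118) with its spout towards the tray and the ball near the middle. I'll check that the ball is still, then hand in.

Run:
```python
from h import *
env.wait(1)
def ball(c):
    W=cloud(c);hsv=cv2.cvtColor(c["image"],cv2.COLOR_BGR2HSV)
    near=(abs(W[...,0]-.581)<.1)&(abs(W[...,1]-.022)<.1)&(W[...,2]>.1)
    P=W[near&(hsv[...,1]>120)&(W[...,2]<.16)&(hsv[...,2]>60)]
    T=np.array(c["pose"])[:3,3]; m=np.median(P,0); d=m-T; 
    pan=W[near&(hsv[...,1]<60)&(W[...,2]<.145)&(W[...,1]<.09)]
    A=np.c_[pan[:,:2],np.ones(len(pan))]; k=np.linalg.lstsq(A,pan[:,2],rcond=None)[0]
    print(len(P),"ball",(m+d/np.linalg.norm(d)*.010).round(4),"pan",np.round((pan.min(0)+pan.max(0))/2,4),"tilt",k[:2].round(3))
ok=ball(dict(np.load("s3.npz"))); ball(read_camera("side")); st()
```

```text
50 ball [0.5779 0.0242 0.1347] pan [0.5789 0.0291 0.1282] tilt [0.002 0.015]
51 ball [0.5788 0.0255 0.1333] pan [0.5778 0.0284 0.1274] tilt [0.002 0.02 ]
t 26.975 tcp [0.581  0.0213 0.233 ] F [ 0.35 -0.88 -2.36] gap 0.015276984036222675 grip 50.5928635597229 j [-0.04  0.43  1.59 -0.    1.12 -1.64]
```

```bash
python3 -c "
from h import *
print(order.hand_in())"
```

```text
the job is handed in; nothing more can be done
None
```

I handed the job in at about 27 s on the robot's clock. The carriage is drawn out 130 mm against its stop, and the pan is held level about 8 cm above it with its spout pointing at the plug tray. The ball was still and near the middle at the last check; no verdict came back.

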